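# Shut and pin a clamshell post clamp and keep it pressed

## Task

Swing the hinged upper half of the post clamp shut over the post, then take the longer of the two steel pins from the rack and push it down through the aligned front holes of both halves until its head is fully home on the upper half. The upper half is sprung and lifts a few millimetres when let go, so finish while still holding the pin, pushing its head down firmly (about 10 N) so that the halves stay pressed shut; leave the short pin in the rack, the post in its nest and the can and the vial where they are.

Things in the scene. Friction and masses are not known exactly. Their poses are not given: they have to be found in the camera images.
- jig: Fixed dark steel lower half of a clamshell post clamp screwed to the table, about 135 mm long in its x, 80 mm wide in its y (120 mm with its two low screw feet), 40 mm high. Origin under its centre on the table; x points from the front lug to the hinge, z up. The front lug (42 x 46 mm, 40 mm high) has a vertical hole right through; behind it the post lies along y in an open nest.
- base_hole (a point): Centre of the mouth of the 12 mm hole in the front lug of the lower half, 40 mm above the table, at jig (-54, 0, 40) mm. The hole goes straight down to the table.
- lid_hinge (a point): Middle of the hinge axis, at jig (50, 0, 45) mm; the axis runs along jig y.
- lid (a joint): Angle of the upper half (lid) about the hinge: 0 = fully shut (level, its underside 40 mm and its top 50 mm above the table), grows as it opens upward and back, to 2.05; it starts at 1.6 to 1.9, upright or leaning a little away. Stiff, sprung hinge: it stays where it is left, except that near shut it springs back to about 0.05 (5 mm up at its hole) when let go. Closing it takes about 5 N at its front edge near the end.
- lid_hole (a point): Centre of the 13 mm hole through the lid, on the lid's outer (top when shut) face, 104 mm from the hinge axis. The lid is an aluminium plate 10 mm thick (hinge axis at mid thickness), 80 mm wide up to 86 mm from the hinge axis and 42 mm wide from there to its front edge 123 mm from the axis. Shut, this hole is over base_hole. z of this point is the outward normal of the lid's outer face.
- lid_edge (a point): Middle of the lid's front edge on its outer face, 123 mm from the hinge axis.
- nest (a point): Centre of the nest: where the middle of the post lies, 24 mm above the table.
- post_mid (a point): Centre of the bare steel post, 13 mm diameter, 100 mm long, lying along jig y in the nest from the start, sticking out 10 mm at each side.
- rack: Fixed dark steel pin rack, 40 x 116 x 26 mm (x, y, z), origin under its centre. Two blind holes 20 mm deep (11 mm diameter) at y = -35 and +35 mm, one pin upright in each, heads up.
- long_pin_mid (a point): Centre of the long pin, half-way up: 80 mm long, steel. From its tip upward: tapered end 6 mm, shank 10 mm diameter up to 44 mm, then a ribbed cylindrical head 20 mm diameter and 36 mm tall (from 44 to 80 mm above the tip), to be gripped. z is its axis, towards the head. 60 g. In the rack its top is 86 mm above the table, 20 mm higher than that of the short pin.
- long_pin_tip (a point): Lower end of the long pin, 40 mm below long_pin_mid. Fully home, the underside of the head rests on the shut lid and the tip is 6 mm above the table.
- short_pin_mid (a point): Centre of the short pin: as the long one, but with a shank of only 24 mm, 60 mm long over all. Not needed; stays in the rack.
- can: Bystander: screw-top objective can, white body with a black cap, 37 mm diameter, 46 mm high, origin under its centre.
- vial: Bystander: small vial with a screw cap, 22 mm diameter, 60 mm high, origin under its centre.
Mind the look-alikes: they are no part of the job. What is shaped like the rack but green or purple is not meant.

How it is judged:
On the way, in this order (a step that is already met when the one before it is completed fails the run):
1. the upper half is swung shut (it may stand a few millimetres ajar) (value of joint lid below 0.12 rad), for 0.2 s.
2. the long pin stands through the holes of both halves (value of joint lid below 0.12 rad and horizontal distance between long_pin_tip and base_hole below 0.005 m and z of long_pin_tip in the frame of base_hole below -0.01 m), for 0.1 s.
At the end, for the whole second after the job is handed in: Still held: fingers on the long pin over 3 N, its head on the lid with 3 to 45 N; lid under 0.025 rad; pin tip within 4 mm of the hole axis, 28 mm or more down the lower hole, 0.10 rad of upright; post within 6 mm of its nest; short pin moved under 15 mm, can and vial under 20 mm (horizontal distance between long_pin_tip and base_hole below 0.004 m and z of long_pin_tip in the frame of base_hole below -0.028 m and angle between the z axis of long_pin_tip and the z axis of jig, either way round below 0.1 rad and value of joint lid below 0.025 rad and contact force between long_pin and lid between 3 and 45 N and contact force between the fingers and long_pin above 3 N and distance between post_mid and nest below 0.006 m and distance between short_pin_mid and rack below 0.075 m and distance of short_pin_mid from where it was at the start of the episode below 0.015 m and distance of each of can, vial from where it was at the start of the episode below 0.02 m); the arm keeps its last pose, push and grip.
It fails at once if the can or the vial is pushed away or knocked over (distance of any of can, vial from where it was at the start of the episode above 0.03 m or angle between any of can, vial's own z axis and vertical above 0.5 rad).
It also fails if it takes over 58 s, if anything falls off the work surface, if the arm or the gripper's body presses on something with over 40 N, if the wrist force passes 120 N, or if a joint passes its speed limit or range.

## Robot

A 7-joint arm with a two-finger parallel gripper is mounted at the origin on the work surface; the furniture and walls round the work are solid. World frame = base frame: x ahead of the robot, y to its left, z up, the work surface at z = 0. Lengths are in m, angles in rad, forces in N, time in s.
With the tool pointing down it reaches from about 0.4 to 0.85 m from the base axis. Payload 6.9 kg.
Tool frame: the origin (TCP) lies midway between the tips of the shut fingers; the grasp point (between the pads) lies behind it (ctrl.pinch_z is the z of the grasp point in the tool frame, in m); z points along the fingers, y is the line along which they close (so a half turn about z gives the same grasp; the last joint's range is limited). The gripper opens to 85 mm and grips with 20 to 120 N. Pads are 22 mm wide; open, the fingers measure 114 mm over their backs; the gripper's body (76 mm by 85 mm) begins 54 mm behind the grasp point. The pads swing forward as they close: fully open they stand 13 mm farther back than shut.
Start: joints at [-1.083, 0.507, -0.238, 1.5, 0.126, 1.149, -0.155], TCP at [0.233, 0.58, 0.191] pointing down, gripper open.
Joint ranges: [-3.08, 3.08], [-0.24, 2.05], [-1.43, 1.35], [0, 2.5], [-1.52, 4.66], [0.17, 1.96], [-2.89, 2.89]. Speed limits (rad/s): [2.39, 2.39, 3.14, 3.14, 3.14, 3.14, 3.14].

## Interface

Orientations are given as a unit quaternion [w, x, y, z].
In Python, from station import ctrl, get_state, vision, ticket, models gives the robot as it stands. Calls block until the motion is done:
- ctrl.movep(position, orientation): joint-space move of the TCP to a pose.
- ctrl.movel(position, frame=None, max_speed=0.15): straight line of the TCP; frame=None keeps the orientation; max_speed is the mean speed in m/s.
- ctrl.set_joints(angles): joint-space move.
- ctrl.ungrasp() and ctrl.close_gripper(force=None): open the fingers fully, or close them until they stop; force is the grip in N (None keeps the last).
- ctrl.pause(seconds).
- ctrl.ik(position, orientation): joint angles nearest the present ones, or None.
- get_state(): the state.
- vision.grab_frame(name): name is "side" or "top"; returns (picture, depth): 400x640x3 uint8, blue, green, red; 400x640 float32, m along the optical axis (not along the pixel's ray), 0 where there is no reading.
- vision.camera_info(name): a dict with "mtx" (3x3 intrinsics, pixels), "R" (3x3) and "t" (3): a world point X has camera coordinates R X + t. Camera axes: x right, y down, z forward; pixel columns grow to the right and rows downward; lengths in m; the calibration is good to about 2 mm. A picture is of the moment at which its call begins. camera_info takes no time and is no camera call.
A pose or a line that the arm cannot do raises ctrl.Unreachable and nothing moves.
- ticket.close_job(): hands the job in; it is judged then, once.
Trained networks look in the newest picture that a camera, given by its name, has taken for a name from the list of things; names that differ only in an ending like _2 or _b are one class to them, and where a whole thing is asked for, a point or a joint stands for the part that bears it (a point fixed in the world has none). Each returns a list of dicts, best first, with "p" (0 to 1); they miss things now and then, are a little off and sometimes report something else, mostly with a low value. They report only what shows in the picture. A call takes as long as a camera call. They do not tell look-alikes from the thing itself.
- models.recognise(camera, target): "point" ([column, row] in pixels, amid what is visible of it).
- models.masks_of(camera, target): "mask" (400x640 bool, what is visible of it) and "point" ([column, row] in pixels, amid what is visible of it).
The state is a dict: "time": time; "qpos": joint angles; "qd": joint speeds; "tau": joint torques, N m; "tcp_pos": TCP position; "eef_rot": TCP orientation; "contact_force": force on the tool from outside, world axes, zero at the start; "wrist_torque": the same for the moment, N m; "width": finger opening in m; "gripper_force": force on a finger pad.
Only numpy, scipy, OpenCV 4.12 (cv2) and the standard library are available. Lean on these libraries where they do the work, as an engineer would, in place of code of your own. Each camera call takes 0.05 s, during which the arm holds its last target. There are 200 camera calls.

## Working session

There is one attempt and no reset: what is moved stays moved. The work goes in short steps, each a Python script; the robot and the scene stay as the last script left them, time stands still between calls to the robot, and variables do not carry over. Pictures are saved under pics/ and viewed, at most 10 in all, crops included, and the job is handed in when it is done.

```bash
ls; mkdir -p pics; python3 - <<'E'
from station import ctrl,get_state,vision,models
import cv2,numpy as np
for n in("side","top"):
    im,d=vision.grab_frame(n); cv2.imwrite(f"pics/{n}0.png",im); np.save(f"{n}0.npy",d)
    i=vision.camera_info(n); print(n,i["mtx"].tolist(),(-i["R"].T@i["t"]).round(3),i["R"].round(2).tolist())
    for t in("jig","lid","rack","long_pin_mid","short_pin_mid","post_mid","can","vial"):
        print(t,[(np.round(r["point"]).tolist(),round(r["p"],2)) for r in models.recognise(n,t)][:4])
print(ctrl.pinch_z,get_state())
E
```

```text
pics
side [[377.2302461060901, 0.0, 319.6572021698577], [0.0, 377.2302461060901, 199.28860679027548], [0.0, 0.0, 1.0]] [ 0.449 -0.76   0.626] [[0.99, -0.12, -0.02], [-0.09, -0.6, -0.79], [0.09, 0.79, -0.61]]
jig [([319.0, 174.0], 0.94), ([346.0, 233.0], 0.51)]
lid [([330.0, 150.0], 0.53)]
rack [([344.0, 214.0], 0.91), ([298.0, 264.0], 0.87), ([348.0, 267.0], 0.85), ([369.0, 323.0], 0.65)]
long_pin_mid [([343.0, 235.0], 0.63)]
short_pin_mid [([351.0, 266.0], 0.52)]
post_mid [([396.0, 220.0], 0.3)]
can [([258.0, 152.0], 0.77)]
vial [([397.0, 218.0], 0.58)]
top [[445.70301492744375, 0.0, 320.6507281291375], [0.0, 445.70301492744375, 194.52849017620147], [0.0, 0.0, 1.0]] [ 0.457 -0.042  1.405] [[0.01, -1.0, -0.0], [-1.0, -0.01, -0.06], [0.06, 0.0, -1.0]]
jig [([264.0, 188.0], 0.58)]
lid [([265.0, 172.0], 0.8)]
rack [([423.0, 183.0], 0.94), ([370.0, 222.0], 0.87), ([374.0, 186.0], 0.79)]
long_pin_mid [([364.0, 183.0], 0.45)]
short_pin_mid [([387.0, 182.0], 0.55)]
post_mid [([267.0, 195.0], 0.43)]
can [([221.0, 242.0], 0.61)]
vial []
-0.0187 {'time': 0.9, 'qpos': array([-1.08244696,  0.50750887, -0.23763996,  1.50022995,  0.12570144,
        1.14890498, -0.15477333]), 'qd': array([ 0.00209184, -0.00028572,  0.00064243,  0.00130404,  0.00058199,
        0.00116737,  0.00021755]), 'tau': array([ 1.89358412e-03, -6.20353532e+01, -2.18424506e+00, -2.49953127e+01,
        1.39456193e-02,  2.27487035e-03,  2.77432486e-05]), 'tcp_pos': array([0.23346967, 0.57972237, 0.19146049]), 'eef_rot': array([-1.88969122e-05,  1.90237194e-01,  9.81738157e-01, -3.22297020e-05]), 'contact_force': array([-0.20931154,  0.99346925, -0.30220188]), 'wrist_torque': array([ 0.01034048,  0.00099511, -0.0479021 ]), 'gripper_force': 0.0, 'width': 0.08541871938458256}
```

View crops.

```bash
python3 - <<'E'
import cv2
a=cv2.imread("pics/side0.png")[60:360,180:500]; cv2.imwrite("pics/s1.png",cv2.resize(a,None,fx=2,fy=2,interpolation=2)[:600])
a=cv2.imread("pics/top0.png")[90:290,190:456]; cv2.imwrite("pics/t1.png",cv2.resize(a,None,fx=3,fy=3,interpolation=2)[:600])
E
```

```text
(no output)
```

View pics/s1.png

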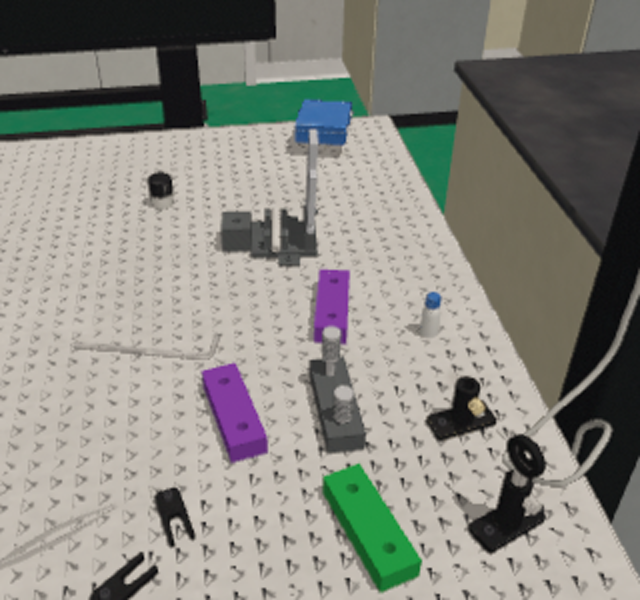

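View pics/t1.png

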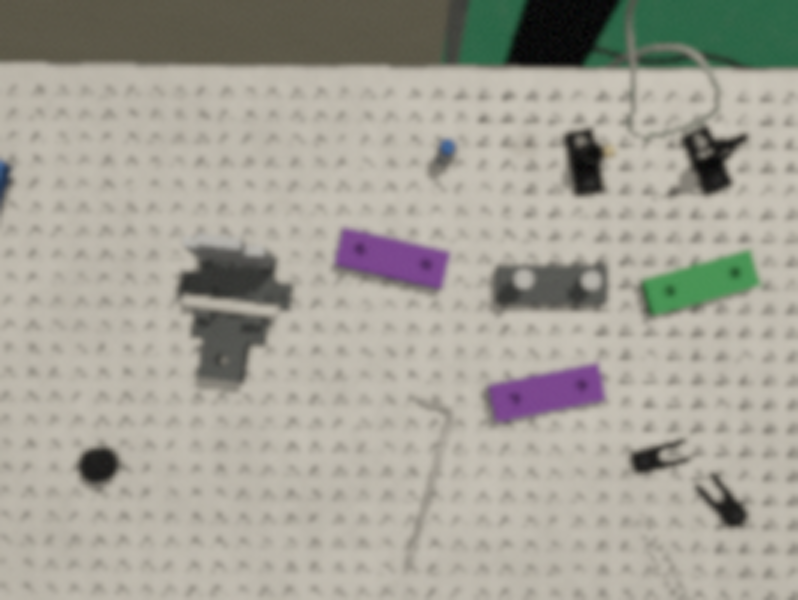

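```bash
cat > h.py <<'E'
from station import ctrl,get_state,vision,models,ticket
import cv2,numpy as np
def ray(n,uv,z):
    i=vision.camera_info(n);R,t=i["R"],i["t"];c=-R.T@t
    d=R.T@np.linalg.inv(i["mtx"])@np.array([uv[0],uv[1],1.]); return c+d*(z-c[2])/d[2]
def cloud(n,d):
    i=vision.camera_info(n);R,t=i["R"],i["t"]
    v,u=np.mgrid[:400,:640]; P=np.stack([u*d,v*d,d],-1)@np.linalg.inv(i["mtx"]).T
    return (P-t)@R
E
python3 - <<'E'
from h import *
np.set_printoptions(precision=4,suppress=True)
print("hole top",ray("top",(264.3,210),.04),"side",ray("side",(180+237/2,60+216/2),.04))
print("long top",ray("top",(364.7,183.7),.086),"side",ray("side",(345.5,226.5),.086))
print("short top",ray("top",(387,183.5),.066),"side",ray("side",(352,255.5),.066))
for nm,t in (("can","can"),):print(nm,ray("top",(222.5,245),.046))
print("vial",ray("top",(339,139),.06), ray("side",(396.5,209),.06))
print("rack ends",ray("top",(190+494/3,90+287/3),.026),ray("top",(190+606/3,90+285/3),.026))
for n in("top","side"):
    P=cloud(n,np.load(n+"0.npy")); x,y,z=P[...,0],P[...,1],P[...,2]
    for nm,c,r,lo,hi in(("long",ray("top",(364.7,183.7),.086),.025,.07,.1),("short",ray("top",(387,183.5),.066),.025,.052,.08),("lug",ray("top",(264.3,210),.04),.032,.03,.05),("lid",ray("top",(264.3,172),.1),.09,.075,.3)):
        m=(np.hypot(x-c[0],y-c[1])<r)&(z>lo)&(z<hi); Q=P[m]
        if len(Q)<4: print(n,nm,len(Q)); continue
        print(n,nm,m.sum(),"med",np.median(Q,0),"min",np.percentile(Q,3,0),"max",np.percentile(Q,97,0),cv2.minAreaRect((Q[:,:2]*1000).astype(np.float32)))
    im=models.masks_of(n,"post_mid") if n=="side" else models.masks_of("top","post_mid")
    for k in im[:2]:
        print(n,k["p"],cv2.minAreaRect(np.argwhere(k["mask"])[:,::-1].astype(np.float32)))
E
```

```text
hole top [0.4848 0.1363 0.04  ] side [0.4901 0.1494 0.04  ]
long top [ 0.565  -0.1664  0.086 ] side [ 0.5687 -0.1661  0.086 ]
short top [ 0.568  -0.2354  0.066 ] side [ 0.5707 -0.2329  0.066 ]
can [0.377  0.2606 0.046 ]
vial [ 0.7028 -0.0899  0.06  ] [ 0.7047 -0.0932  0.06  ]
rack ends [ 0.5635 -0.141   0.026 ] [ 0.5668 -0.2567  0.026 ]
top long 39 med [ 0.5674 -0.1641  0.0845] min [ 0.5593 -0.173   0.0749] max [ 0.5762 -0.1556  0.0907] ((567.3477172851562, -164.6431121826172), (17.923288345336914, 18.307252883911133), 1.8365600109100342)
top short 38 med [ 0.5696 -0.233   0.0643] min [ 0.5606 -0.2418  0.0605] max [ 0.5781 -0.2251  0.0689] ((569.81005859375, -232.92686462402344), (17.900522232055664, 18.47734260559082), 88.05546569824219)
top lug 196 med [0.4877 0.1398 0.0397] min [0.4665 0.1182 0.0337] max [0.5062 0.1618 0.0443] ((486.67791748046875, 139.7961883544922), (46.373165130615234, 41.82712173461914), 83.47008514404297)
top lid 184 med [0.5899 0.1242 0.1324] min [0.5833 0.0893 0.0818] max [0.5996 0.1638 0.1709] ((592.1474609375, 126.72444152832031), (79.19615173339844, 13.7
[... 242 characters left out ...]
0.0879] ((567.7387084960938, -163.9861297607422), (23.03957176208496, 17.47004508972168), 85.0521240234375)
side short 104 med [ 0.5687 -0.239   0.0651] min [ 0.5599 -0.2443  0.0528] max [ 0.5781 -0.2268  0.068 ] ((569.4143676757812, -235.30499267578125), (19.314289093017578, 18.733543395996094), 81.861572265625)
side lug 183 med [0.4859 0.1316 0.0399] min [0.465  0.1147 0.0313] max [0.5075 0.1601 0.0424] ((486.24420166015625, 137.258056640625), (48.55187225341797, 42.17476272583008), 83.733642578125)
side lid 206 med [0.5894 0.1057 0.1298] min [0.5828 0.0866 0.0772] max [0.5962 0.1508 0.1695] ((591.90185546875, 123.65699005126953), (78.98204803466797, 12.843106269836426), 83.40441131591797)
```

The black rack at side (348,267) and top (374,186) is the real one; the purple ones at side (344,214) and (298,264) and the green one at (369,323) are look-alikes. The long pin is the taller one, at side (345,226) and top (365,184). Depth puts its top at 85 mm and the other's at 65 mm, which matches the 86/66 mm given. The lug fits at 46x42 mm, 40 mm high, jig yaw about -6.7°, so I'll close the lid now.

```bash
cat >> h.py <<'E'
from scipy.spatial.transform import Rotation as Ro
YAW=np.deg2rad(-6.8); JX=np.array([np.cos(YAW),np.sin(YAW),0]); HOLE=np.array([.4866,.1385,.04]); HINGE=HOLE+.104*JX+[0,0,.005]
PIN=np.array([.5673,-.1650,.086])
def quat(phi,pos):
    q0=get_state()["qpos"];best=None
    for p in(phi,phi+np.pi):
        y=np.array([np.cos(p),np.sin(p),0]);z=np.array([0,0,-1.])
        q=Ro.from_matrix(np.stack([np.cross(y,z),y,z],1)).as_quat()[[3,0,1,2]]
        j=ctrl.ik(pos,q)
        if j is not None:
            c=abs(np.array(j)-q0).max()
            if best is None or c<best[0]: best=(c,q,j)
    return best
def S(l=""):
    s=get_state(); print(l,"t",round(s["time"],2),"tcp",s["tcp_pos"].round(4),"F",s["contact_force"].round(1),"w",round(s["width"],4),"gf",round(s["gripper_force"],1)); return s
def lidp(th,r=.09,a=.011):
    return HINGE+JX*(-r*np.cos(th)+(.005+a*np.sin(th))*np.sin(th))+np.array([0,0,r*np.sin(th)+(.005+max(0,a*np.sin(th)))*np.cos(th)])
E
python3 - <<'E'
from h import *
p0=HINGE+JX*.06; p0[2]=.26
c,q,j=quat(YAW+np.pi/2,p0); print(c,np.round(j,2))
ctrl.movep(p0,q); ctrl.close_gripper(20); S("above")
p0[2]=.135; ctrl.movel(p0,max_speed=.2); S("behind")
for th in np.r_[1.8:0.15:-.15,.1]:
    ctrl.movel(lidp(th),max_speed=.12); s=S(f"{th:.2f}")
    if np.linalg.norm(s["contact_force"])>30: print("stop"); break
im,_=vision.grab_frame("side"); cv2.imwrite("pics/s2.png",cv2.resize(im[60:260,220:440],None,fx=3,fy=3))
E
```

```text
1.3340373113277852 [-0.15  0.52 -0.13  1.28  0.07  1.35  1.18]
above t 4.0 tcp [0.6495 0.119  0.26  ] F [-0.5  0.2  0.1] w -0.0002 gf 0.0
behind t 4.78 tcp [0.6502 0.1192 0.1361] F [-0.5 -0.2  0.4] w 0.0002 gf 0.0
1.80 t 5.13 tcp [0.6263 0.1222 0.1307] F [ 0.4 -0.4  0.6] w 0.0002 gf 0.0
1.65 t 5.39 tcp [0.6137 0.1236 0.1344] F [0.  0.5 0.4] w 0.0001 gf 0.0
1.50 t 5.66 tcp [0.5997 0.1252 0.1361] F [1.1 0.4 0.5] w -0.0002 gf 0.0
1.35 t 5.92 tcp [0.5859 0.1268 0.1363] F [0.5 0.4 0.6] w -0.0 gf 0.0
1.20 t 6.19 tcp [0.572  0.1284 0.1345] F [0.2 0.2 0.8] w -0.0001 gf 0.0
1.05 t 6.46 tcp [0.5583 0.13   0.1304] F [ 0.7 -0.1  0.2] w 0.0002 gf 0.0
0.90 t 6.73 tcp [0.5453 0.1315 0.1241] F [ 0.1 -0.4  0.5] w 0.0001 gf 0.0
0.75 t 7.01 tcp [0.5333 0.1329 0.1156] F [0.1 0.5 1.3] w 0.0002 gf 0.0
0.60 t 7.28 tcp [0.5225 0.1342 0.1051] F [ 0.5 -0.1  0. ] w -0.0003 gf 0.0
0.45 t 7.56 tcp [0.5138 0.1352 0.0931] F [-0.3 -0.8  0.6] w -0.0001 gf 0.0
0.30 t 7.83 tcp [0.5071 0.136  0.0797] F [ 1.  -0.4 -0.2] w -0.0 gf 0.0
0.15 t 8.11 tcp [0.5026 0.1365 0.0653] F [0.6 0.4 0.2] w 0.0002 gf 0.0
0.10 t 8.36 tcp [0.5017 0.1367 0.0602] F [0.1 0.3 0. ] w -0.0002 gf 0.0
```

View pics/s2.png

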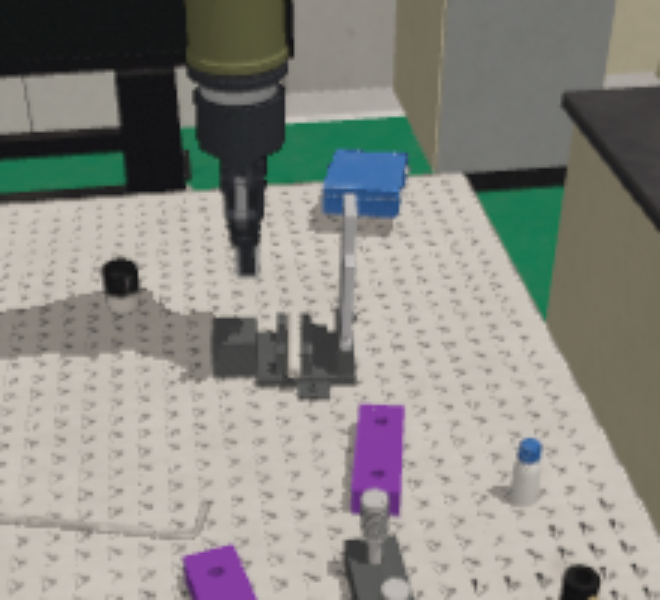

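The lid is still upright at crop (348,270), with no force felt, and the shut fingertip shows at crop (247,272), seemingly behind or above the lug. I'll check that against the calibration.

```bash
python3 - <<'E'
from h import *
np.set_printoptions(precision=4,suppress=True)
def proj(n,X):
    i=vision.camera_info(n);p=i["mtx"]@(i["R"]@X+i["t"]);return p[:2]/p[2]
s=S(); T=s["tcp_pos"]
for n in("side","top"):
    im,d=vision.grab_frame(n); P=cloud(n,d); print(n,"tcp at",proj(n,T),"hole",proj(n,HOLE),"lidtop",proj(n,HINGE+[0,0,.123]))
    if n=="side":
        print("fingertip",P[140:153:4,302]); print("lid col",[P[r,220+348//3] for r in(130,150,170)])
    else:
        b=cv2.resize(im[90:290,190:456],None,fx=3,fy=3); cv2.imwrite("pics/t3.png",b)
E
```

```text
t 8.41 tcp [0.5018 0.1367 0.0602] F [-0.1  0.  -1.3] w -0.0004 gf 0.0
side tcp at [302.6358 164.0133] hole [297.5565 170.1688] lidtop [334.6958 128.6255]
fingertip [[0.5015 0.1063 0.1524]
 [0.5021 0.1258 0.1298]
 [0.5015 0.1243 0.1186]
 [0.5013 0.13   0.1029]]
lid col [array([0.5914, 0.1141, 0.1701]), array([0.5877, 0.0874, 0.1262]), array([0.5882, 0.0865, 0.0646])]
top tcp at [263.3926 204.2344] hole [263.5923 209.4013] lidtop [262.6336 171.3649]
```

View pics/t3.png

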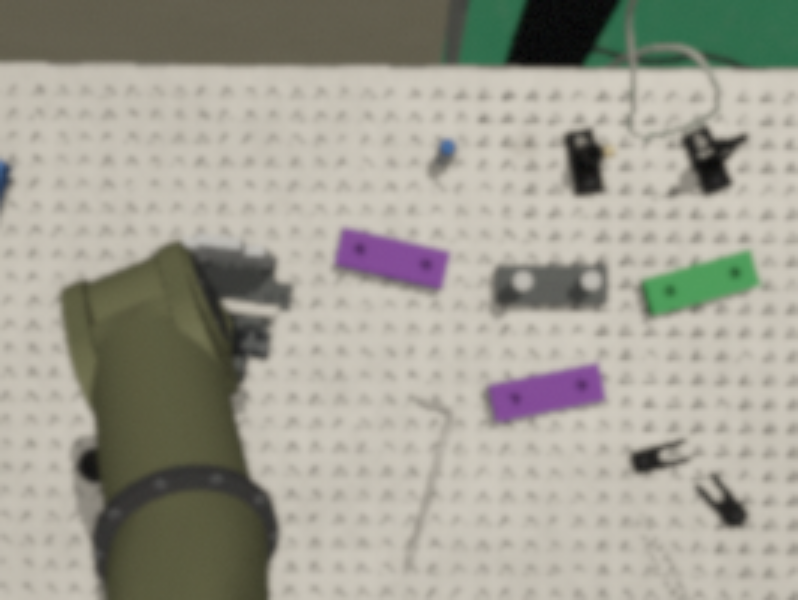

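The fingertip is at side pixel (302,151), but the reported TCP projects to row 164. So the real tip looks about 30-40 mm higher than reported, and it swept clear over the lid. The xy agrees. I'll settle the z offset with a gentle guarded touch on the lug top (known 40 mm).

```bash
python3 - <<'E'
from h import *
p=HOLE+JX*.004; p[2]=.052; ctrl.movel(p,max_speed=.08); ctrl.pause(.2); f0=S()["contact_force"]
im,d=vision.grab_frame("side"); P=cloud("side",d); print([(r,P[r,300].round(3).tolist()) for r in range(146,176,3)])
while p[2]>.0:
    p[2]-=.003; ctrl.movel(p,max_speed=.03); s=get_state(); df=(s["contact_force"]-f0)[2]
    if abs(df)>4: break
S("touch"); print(df)
E
```

```text
t 9.03 tcp [0.4911 0.1381 0.0522] F [0.7 0.7 0.1] w 0.0 gf 0.0
[(146, [0.497, 0.126, 0.124]), (149, [0.496, 0.124, 0.116]), (152, [0.496, 0.126, 0.106]), (155, [0.495, 0.13, 0.094]), (158, [0.502, 0.268, 0.001]), (161, [0.501, 0.251, 0.0]), (164, [0.499, 0.234, -0.0]), (167, [0.495, 0.154, 0.04]), (170, [0.493, 0.137, 0.041]), (173, [0.492, 0.118, 0.043])]
touch t 13.58 tcp [4.908e-01 1.381e-01 1.000e-04] F [-6.1 -1.  27. ] w -0.0001 gf 13.3
26.85493818915178
```

The tip touches the 40 mm lug at a reported z of about 0.002, so the real tip is about 38 mm higher than the reported TCP. I'll include that offset and repeat the sweep with a force guard.

```bash
cat >> h.py <<'E'
OFF=np.array([0,0,-.038])   # measured: real tip is 38 mm above reported TCP
def proj(n,X):
    i=vision.camera_info(n);p=i["mtx"]@(i["R"]@X+i["t"]);return p[:2]/p[2]
E
python3 - <<'E'
from h import *
p=get_state()["tcp_pos"].copy(); p[2]=.17; ctrl.movel(p,max_speed=.25); S("up")
p0=HINGE+JX*.06; p0[2]=.17; ctrl.movel(p0,max_speed=.25)
p0[2]=.135-.038; ctrl.movel(p0,max_speed=.2); S("behind")
for th in np.r_[1.8:0.15:-.15,.1,.06,.03]:
    ctrl.movel(lidp(th)+OFF,max_speed=.15); s=S(f"{th:.2f}")
    if np.linalg.norm(s["contact_force"])>30: print("stop"); break
im,d=vision.grab_frame("side"); cv2.imwrite("pics/s4.png",cv2.resize(im[60:260,220:440],None,fx=3,fy=3))
E
```

```text
up t 14.43 tcp [0.4901 0.1378 0.1689] F [ 0.2  0.3 -1. ] w -0.0001 gf 0.0
behind t 15.73 tcp [0.6491 0.1196 0.0979] F [ 0.7 -0.2  1.1] w -0.0002 gf 0.0
1.80 t 16.05 tcp [0.6259 0.1225 0.093 ] F [-0.2 -0.1 -0.2] w 0.0003 gf 0.0
1.65 t 16.3 tcp [0.6136 0.1237 0.0967] F [ 0.2 -0.3 -0.7] w 0.0 gf 0.0
1.50 t 16.55 tcp [0.5998 0.1251 0.0983] F [ 0.5 -0.5 -0.1] w -0.0001 gf 0.0
1.35 t 16.8 tcp [0.5857 0.1268 0.0983] F [-0.   0.4 -0.2] w 0.0 gf 0.0
1.20 t 17.05 tcp [0.5717 0.1285 0.0964] F [ 0.5 -0.4 -0.2] w 0.0003 gf 0.0
1.05 t 17.3 tcp [0.558  0.13   0.0923] F [-0.2  0.4  0.6] w 0.0001 gf 0.0
0.90 t 17.55 tcp [0.5449 0.1315 0.086 ] F [ 0.1  1.  -0. ] w -0.0 gf 0.0
0.75 t 17.8 tcp [0.5327 0.1329 0.0775] F [-0.3 -0.5 -0.1] w 0.0001 gf 0.0
0.60 t 18.05 tcp [0.5222 0.1342 0.0671] F [-0.2 -0.1  0. ] w -0.0001 gf 0.0
0.45 t 18.3 tcp [0.5134 0.1352 0.0551] F [ 0.4 -0.2  0.8] w 0.0003 gf 0.0
0.30 t 18.55 tcp [0.5067 0.136  0.0417] F [-0.2  0.6  0.6] w -0.0003 gf 0.0
0.15 t 18.8 tcp [0.5023 0.1365 0.0272] F [-0.3  0.8 -0.7] w 0.0 gf 0.0
0.10 t 19.05 tcp [0.5018 0.1367 0.0223] F [-0.1 -1.4  0.8] w -0.0004 gf 0.4
0.06 t 19.3 tcp [0.5011 0.1368 0.0181] F [ 0.8 -0.2 -0.9] w 0.0002 gf 0.4
0.03 t 19.55 tcp [0.5007 0.1368 0.015 ] F [ 1.3 -1.   1. ] w 0.0001 gf 0.5
```

View pics/s4.png

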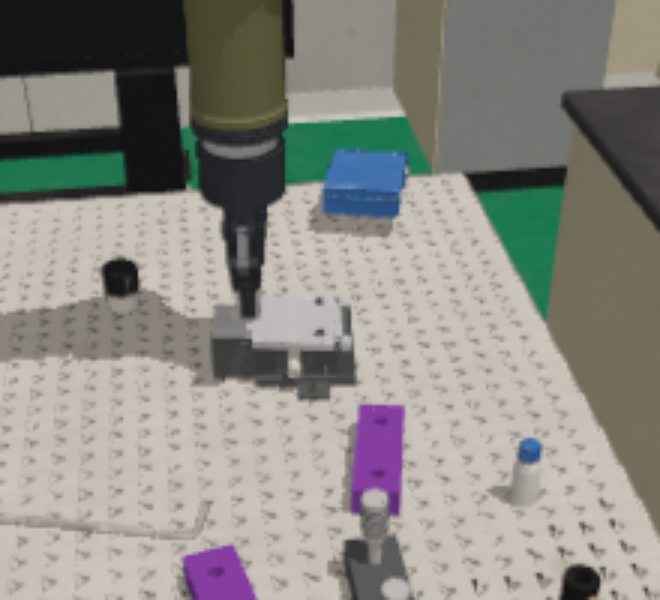

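The lid is down: its white plate sits at crop (250-350, 295-350) under the fingertip at (248,312). Next I'll press to the stop, lift, check the lid angle by depth and move above the pin.

```bash
python3 - <<'E'
from h import *
np.set_printoptions(precision=4,suppress=True)
p=lidp(.03)+OFF
for k in range(8):
    p[2]-=.002; ctrl.movel(p,max_speed=.05); s=S("press")
    if s["contact_force"][2]>12: break
ctrl.pause(.3)
p[2]=.12; ctrl.movel(p,max_speed=.3)
a=np.array([PIN[0],PIN[1],.11]); c,q,j=quat(0.,a); print(c,np.round(j,2))
ctrl.movep(a,q); ctrl.ungrasp(); S("above pin")
for n in("side","top"):
    im,d=vision.grab_frame(n); P=cloud(n,d).reshape(-1,3); L=(P-HINGE)@np.stack([-JX,np.cross([0,0,1],JX),[0,0,1]],1)
    m=(L[:,0]>.01)&(L[:,0]<.125)&(abs(L[:,1])<.02)&(abs(L[:,2])<.03)
    k=np.polyfit(L[m,0],L[m,2],1); print(n,m.sum(),"lid slope,off",k)
    g=m&(L[:,0]>.09); print("tongue",g.sum(),np.median(L[g],0),L[g][:,0].max())
    r=im[100:300,220:460]; cv2.imwrite(f"pics/{n}5.png",cv2.resize(r,None,fx=3,fy=3))
E
```

```text
press t 19.85 tcp [0.5006 0.1368 0.0129] F [-0.1  1.1  2.5] w 0.0002 gf 1.0
press t 20.1 tcp [0.5004 0.1369 0.0109] F [-0.9  0.4  0.8] w 0.0 gf 0.8
press t 20.35 tcp [0.5004 0.1369 0.0101] F [-4.2 -0.8 16.3] w -0.0002 gf 8.3
0.6464111990835577 [ 0.06  0.54  0.28  1.71 -0.18  0.91  0.42]
above pin t 23.13 tcp [ 0.5673 -0.165   0.11  ] F [-0.1 -0.1 -0. ] w 0.0851 gf 0.0
side 255 lid slope,off [-0.0274  0.0079]
tongue 149 [ 0.1056 -0.0116  0.0096] 0.12473275409909201
top 493 lid slope,off [0.016  0.0064]
tongue 149 [0.1079 0.0005 0.0098] 0.12491510046101785
```

View pics/side5.png

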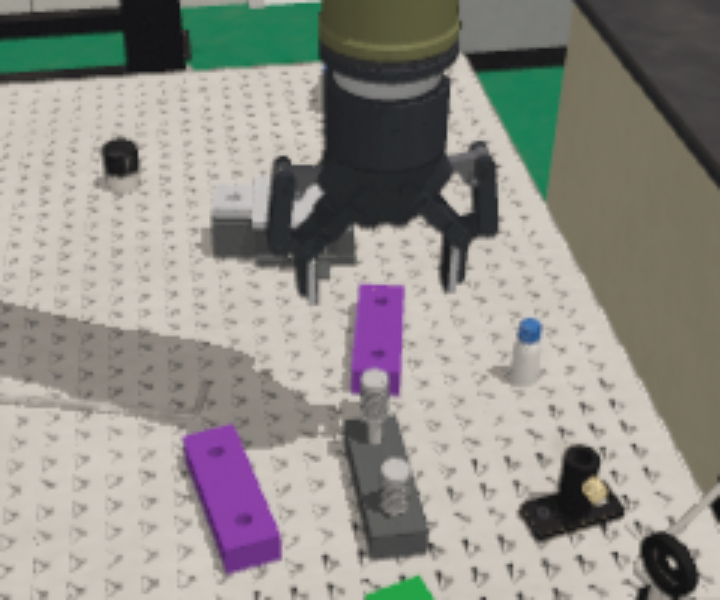

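The tongue top is at 55 mm, so the lid is shut and ajar about 0.05 rad, as described. The hole shows at crop (233,197). The two touches put the tip offset at 39.5 mm. I'll check the fingers against the pin by depth, then grasp.

```bash
sed -i 's/-.038\])/-.0395])/' h.py; python3 - <<'E'
from h import *
np.set_printoptions(precision=4,suppress=True)
im,d=vision.grab_frame("side"); P=cloud("side",d).reshape(-1,3)
m=(P[:,2]>.10)&(P[:,2]<.155)&(abs(P[:,0]-PIN[0])<.08)&(abs(P[:,1]-PIN[1])<.06); Q=P[m]
l=Q[Q[:,0]<PIN[0]];r=Q[Q[:,0]>PIN[0]]; print("fingers",len(l),len(r),np.median(l,0),np.median(r,0),"zmin",Q[:,2].min(),"x",l[:,0].max(),r[:,0].min(),"y",Q[:,1].min(),Q[:,1].max())
p=PIN.copy(); p[2]=.0145
mid=(l[:,0].max()+r[:,0].min())/2
assert abs(mid-PIN[0])<.012 and abs(np.median(Q[:,1])+.011-PIN[1])<.012
ctrl.movel(p,max_speed=.12); S("down"); ctrl.close_gripper(60); s=S("closed")
assert s["width"]>.015
p[2]+=.1; ctrl.movel(p,max_speed=.15); S("lifted")
im,d=vision.grab_frame("side"); P=cloud("side",d); cv2.imwrite("pics/s6.png",cv2.resize(im[100:300,220:460],None,fx=3,fy=3))
E
```

```text
return _methods._mean(a, axis=axis, dtype=dtype,
  ret = um.true_divide(
Traceback (most recent call last):
ValueError: zero-size array to reduction operation minimum which has no identity
```

Open fingers stand 13 mm further back, so the tips are at about 0.163 and my window was too low. I'll widen it.

```bash
python3 - <<'E'
from h import *
np.set_printoptions(precision=4,suppress=True)
im,d=vision.grab_frame("side"); P=cloud("side",d).reshape(-1,3)
m=(P[:,2]>.12)&(P[:,2]<.19)&(abs(P[:,0]-PIN[0])<.08)&(abs(P[:,1]-PIN[1])<.06); Q=P[m]
l=Q[Q[:,0]<PIN[0]];r=Q[Q[:,0]>PIN[0]]; print("fingers",len(l),len(r),np.median(l,0),np.median(r,0),"zmin",Q[:,2].min(),"x",l[:,0].max(),r[:,0].min(),"y",Q[:,1].min(),Q[:,1].max())
p=PIN.copy(); p[2]=.0145
mid=(l[:,0].max()+r[:,0].min())/2
assert abs(mid-PIN[0])<.012 and abs(np.median(Q[:,1])+.011-PIN[1])<.014
ctrl.movel(p,max_speed=.12); S("down"); ctrl.close_gripper(60); s=S("closed")
assert s["width"]>.015
p[2]+=.1; ctrl.movel(p,max_speed=.15); S("lifted")
im,d=vision.grab_frame("side"); P=cloud("side",d); cv2.imwrite("pics/s6.png",cv2.resize(im[100:300,220:460],None,fx=3,fy=3))
E
```

```text
fingers 68 83 [ 0.5184 -0.1725  0.1794] [ 0.6132 -0.1725  0.178 ] zmin 0.16364993375364847 x 0.5239796350348118 0.610046424071126 y -0.17755267577165615 -0.15382322172231094
down t 24.28 tcp [ 0.5678 -0.1653  0.0151] F [0.3 0.3 0.7] w 0.0855 gf 0.0
closed t 24.91 tcp [ 0.5674 -0.1651  0.0148] F [-0.5 -0.1  3.8] w 0.0182 gf 58.4
lifted t 25.73 tcp [ 0.5667 -0.1647  0.1136] F [ 0.5  0.4 -1.1] w 0.0186 gf 58.8
```

View pics/s6.png

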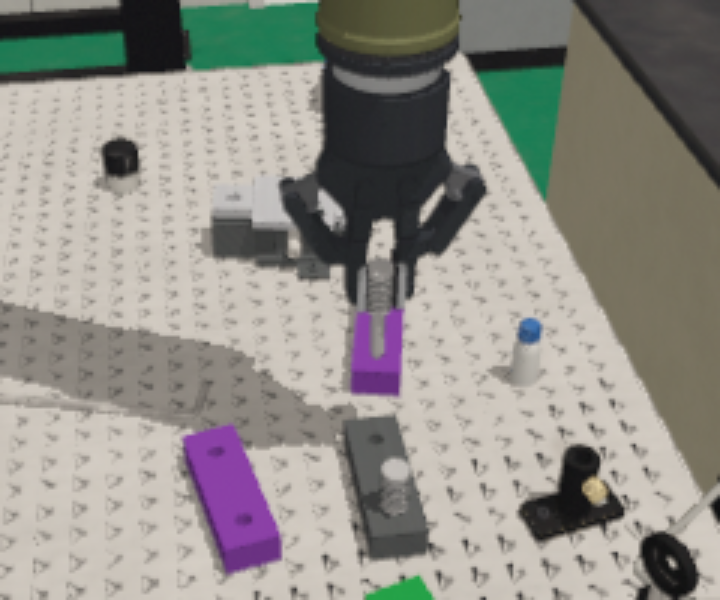

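The long pin is held upright between the fingers: head at crop (380,285), tip at (377,355). Its old rack hole is empty and the short pin is still in place at (396,470). Next I'll refine the hole from both cameras, then go above it and compare.

```bash
python3 - <<'E'
from h import *
np.set_printoptions(precision=4,suppress=True)
def hole(n):
    im,d=vision.grab_frame(n); g=cv2.cvtColor(im,6).astype(float); u0,v0=proj(n,HOLE+[0,0,.015]).round().astype(int)
    w=g[v0-5:v0+6,u0-5:u0+6]; 
    if n=="side": print(w.astype(int))
    dk=np.clip(np.percentile(w,60)-8-w,0,None); v,u=np.mgrid[-5:6,-5:6]; dk[np.hypot(u,v)>4]=0
    c=(u0+(dk*u).sum()/dk.sum(),v0+(dk*v).sum()/dk.sum()); print(n,"hole px",c,"->",ray(n,c,.055),"exp",(u0,v0))
    P=cloud(n,d).reshape(-1,3); L=P-HOLE; m=(np.hypot(L[:,0],L[:,1])<.032)&(L[:,2]>.008)&(L[:,2]<.022)&((L@JX)<.016)
    Q=P[m]; J=L[m]@JX; K=L[m]@np.cross([0,0,1],JX); print(" tongue",len(Q),"jx min",np.percentile(J,2),"jy",np.percentile(K,[2,98]))
hole("side"); hole("top")
a=HOLE.copy(); a[2]=.125; c,q,j=quat(YAW,a); print(c)
ctrl.movep(a,q); a[2]=.082; ctrl.movel(a,max_speed=.15); ctrl.pause(.3); S("over")
im,d=vision.grab_frame("side"); P=cloud("side",d)
T=get_state()["tcp_pos"]; tip=T+[0,0,-.0088]; print("exp tip px",proj("side",tip),"hole exp",proj("side",HOLE+[0,0,.015]))
cv2.imwrite("pics/s7.png",cv2.resize(im[120:200,250:350],None,fx=7,fy=7,interpolation=cv2.INTER_CUBIC))
E
```

```text
[[198 197 196 197 200 200 185 196 199 198 199]
 [191 192 192 193 194 194 192 194 194 195 195]
 [194 192 192 193 195 193 187 191 195 195 195]
 [194 192 192 190 189 187 161 178 191 194 195]
 [193 192 192 174 153 152 139 138 178 193 195]
 [193 192 192 171 163 159 154 149 181 193 195]
 [193 192 191 192 193 186 191 194 195 195 196]
 [189 190 189 191 192 190 190 192 193 193 194]
 [167 175 177 177 178 177 176 179 180 181 181]
 [142 148 149 149 149 150 141 148 151 152 153]
 [145 146 145 146 145 145 146 146 146 148 148]]
side hole px (np.float64(297.5063613231552), np.float64(166.0178117048346)) -> [0.4871 0.1367 0.055 ] exp (np.int64(297), np.int64(166))
 tongue 125 jx min -0.018010828808648172 jy [-0.0216  0.0183]
top hole px (np.float64(262.585201793722), np.float64(209.15358744394618)) -> [0.487  0.1396 0.055 ] exp (np.int64(263), np.int64(209))
 tongue 150 jx min -0.018634163309570035 jy [-0.0196  0.0218]
0.6747387734037162
over t 27.81 tcp [0.4871 0.1386 0.0827] F [-0.3  0.8  0.2] w 0.0182 gf 58.8
exp tip px [297.056  159.9237] hole exp [297.2824 165.6858]
```

View pics/s7.png

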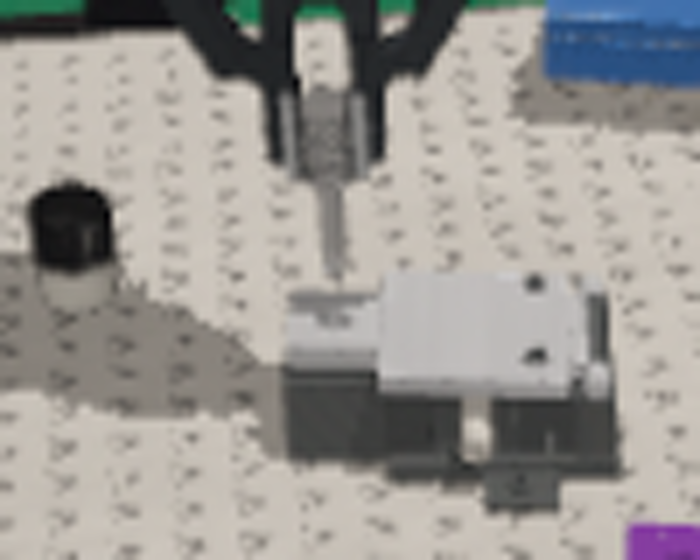

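The pin hangs over the lid, with its tip at crop (338,278) and the lid hole at (335,318). I'll fit the shank axis to sub-pixel before lowering.

```bash
cat > ax.py <<'E'
from h import *
def axis(n="side"):
    im,_=vision.grab_frame(n); g=cv2.cvtColor(im,6).astype(float); T=get_state()["tcp_pos"]; out=[]
    for h in np.arange(.006,.040,.004):
        u,v=proj(n,T+[0,0,h-.0088]); v=int(round(v)); u0=int(round(u)); c=np.arange(u0-7,u0+8); r=g[v,u0-7:u0+8]
        bg=np.interp(c,[c[0],c[-1]],[np.median(r[:4]),np.median(r[-4:])]); w=np.clip(bg-r-15,0,None); w[abs(c-u0)>5]=0
        out.append((h,(w*c).sum()/max(w.sum(),1e-6)-u))
    o=np.array(out); print(o.round(2).tolist(),"fit",np.polyfit(o[:,0],o[:,1],1).round(2))
E
python3 -c "
from ax import *
axis()
T=get_state()['tcp_pos'];print(proj('side',T+[.001,0,0])-proj('side',T))"
```

```text
[[0.01, 0.46], [0.01, 0.81], [0.01, 0.6], [0.02, 0.68], [0.02, 0.52], [0.03, 0.53], [0.03, 0.7], [0.03, 0.55], [0.04, 0.47]] fit [-2.93  0.65]
[ 0.36110449 -0.02784526]
```

The shank is upright and about 1 mm too far along +x relative to the hole. I'll correct that and insert with a force guard.

```bash
python3 - <<'E'
from h import *
p=HOLE.copy(); p[0]-=.0012; p[2]=.082; ctrl.movel(p,max_speed=.05); ctrl.pause(.2); f0=S("start")["contact_force"]
p[2]=.066
while p[2]>.0145:
    ctrl.movel(p,max_speed=.06); s=S(); f=s["contact_force"]-f0
    if p[2]>.0215 and np.linalg.norm(f)>12: print("jam"); break
    if f[2]>10: print("pressing"); break
    p[2]-=.004 if p[2]>.0235 else .0015
im,_=vision.grab_frame("side"); cv2.imwrite("pics/s8.png",cv2.resize(im[120:200,250:350],None,fx=7,fy=7,interpolation=cv2.INTER_CUBIC))
E
```

```text
start t 28.36 tcp [0.4854 0.1385 0.082 ] F [-0.  -0.9 -1.3] w 0.0185 gf 58.8
 t 28.77 tcp [0.485  0.1383 0.0654] F [-0.4 -0.  -0.2] w 0.0186 gf 58.8
 t 29.02 tcp [0.4853 0.1385 0.0618] F [0.2 0.2 0. ] w 0.0185 gf 58.8
 t 29.27 tcp [0.4852 0.1385 0.0578] F [ 0.8  0.1 -1.1] w 0.0183 gf 58.8
 t 29.52 tcp [0.4852 0.1385 0.0538] F [ 0.2 -0.  -0.6] w 0.0186 gf 58.8
 t 29.77 tcp [0.4852 0.1384 0.0497] F [ 0.1  0.2 -0. ] w 0.0185 gf 58.9
 t 30.02 tcp [0.4852 0.1384 0.0457] F [ 0.6 -0.2 -1.4] w 0.0184 gf 58.9
 t 30.27 tcp [0.4852 0.1385 0.0417] F [-0.3 -0.6 -1.4] w 0.0183 gf 58.9
 t 30.52 tcp [0.4852 0.1384 0.0377] F [0.7 0.5 0.1] w 0.0184 gf 58.9
 t 30.77 tcp [0.4852 0.1384 0.0338] F [-0.1 -0.6 -0.5] w 0.0183 gf 58.9
 t 31.02 tcp [0.4852 0.1384 0.0297] F [ 0.5 -0.1 -1.2] w 0.0182 gf 58.9
 t 31.27 tcp [0.4852 0.1384 0.0257] F [ 0.3 -0.3 -1.3] w 0.0186 gf 58.9
 t 31.52 tcp [0.4852 0.1384 0.0217] F [-0.3 -0.1 -0. ] w 0.0183 gf 58.9
 t 31.77 tcp [0.4855 0.1385 0.0205] F [ 0.1 -1.3  0.2] w 0.0183 gf 59.1
 t 32.02 tcp [0.4855 0.1385 0.0191] F [-0.2 -0.4  1.7] w 0.0183 gf 59.3
 t 32.27 tcp [0.4853 0.1385 0.0174] F [-0.5  0.1  2.4] w 0.0184 gf 59.3
 t 32.52 tcp [0.4852 0.1385 0.0158] F [-0.9  1.   1. ] w 0.0185 gf 59.3
```

View pics/s8.png

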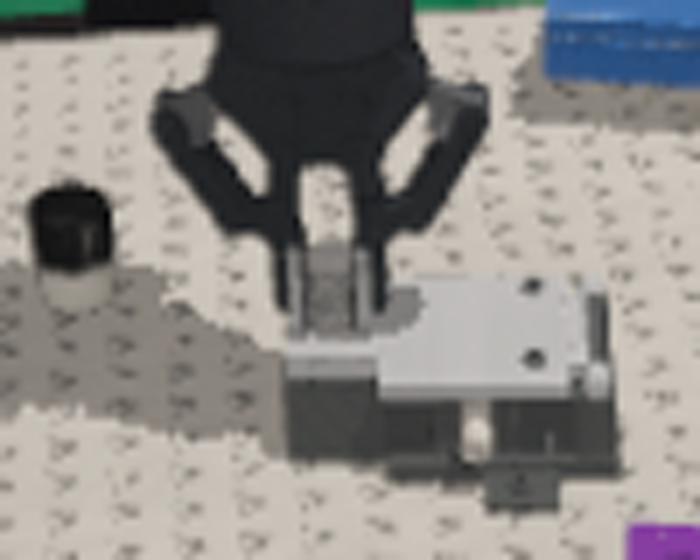

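The pin is in, with no jamming: its head is on the lid at crop (330,330) and the shank is hidden. I'll press on to about 12 N.

```bash
python3 - <<'E'
from h import *
p=HOLE.copy(); p[0]-=.0012; p[2]=.0148
while p[2]>.002:
    ctrl.movel(p,max_speed=.05); ctrl.pause(.15)
    s=S(f"{p[2]:.4f}"); 
    if s["contact_force"][2]>11: break
    p[2]-=.0005
ctrl.pause(.5); f=[]
for k in range(8): f.append(get_state()["contact_force"]); ctrl.pause(.05)
print(np.mean(f,0)); S("hold")
im,d=vision.grab_frame("side"); P=cloud("side",d).reshape(-1,3); L=(P-HINGE)@np.stack([-JX,np.cross([0,0,1],JX),[0,0,1]],1)
for a,b in((.02,.06),(.095,.125)):
    m=(L[:,0]>a)&(L[:,0]<b)&(L[:,1]>-.035 if a<.05 else L[:,1]>-.02)&(L[:,1]<-.012)&(abs(L[:,2])<.012); print(m.sum(),np.median(L[m],0).round(4))
E
```

```text
0.0148 t 32.98 tcp [0.4852 0.1385 0.0148] F [-2.1 -1.   5.3] w 0.0187 gf 59.6
0.0143 t 33.38 tcp [0.4852 0.1385 0.0147] F [-3.6 -0.4  9.8] w 0.0185 gf 60.2
0.0138 t 33.77 tcp [0.4852 0.1385 0.0146] F [-4.7 -0.2 14.5] w 0.0185 gf 60.7
[-4.62300627 -0.16435857 14.67500852]
hold t 34.67 tcp [0.4853 0.1386 0.0146] F [-4.3  0.7 14.6] w 0.0185 gf 60.7
80 [ 0.0403 -0.0263  0.0057]
30 [ 0.1126 -0.0178  0.0042]
```

The stop is stiff, at exactly the "home" height. The lid top is level (about +5 mm at both ends), with 14.7 N on the head. Handing in.

```bash
python3 -c "
from station import ticket; print(ticket.close_job())"
```

```text
the job is handed in; nothing more can be done
None
```

I shut the upper half, pushed the long pin fully home through both holes and handed the job in at about 35 s, still gripping the pin and pressing its head down with about 15 N; the judge's verdict was not shown.

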